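Tip the grinding balls out of the mill pan and lock it level

ROBOT

A 7-joint arm with a two-finger parallel gripper is mounted at the origin on the work surface. World frame = base frame: x ahead of the robot, y to its left, z up, the work surface at z = 0. Lengths are in m, angles in rad, forces in N, time in s.
With the tool pointing down it reaches from about 0.425 to 0.925 m from the base axis. Payload 6.8 kg.
Tool frame: the origin (TCP) lies midway between the tips of the shut fingers; the grasp point (between the pads) lies 19 mm behind it; z points along the fingers, x is the direction in which the jaws open and shut, and the axes are right-handed (so a half turn about z gives the same grasp; the last joint's range is limited). The gripper opens to 85 mm and grips with 20 to 120 N. Pads are 22 mm wide; open, the fingers measure 114 mm over their backs; the gripper's body (76 mm by 85 mm) begins 54 mm behind the grasp point. The pads swing forward as they close: fully open they stand 13 mm farther back than shut.
Start: joints at [1.069, 0.477, 0.022, 1.555, -0.011, 1.109, -0.083], TCP at [0.259, -0.623, 0.231] pointing down, gripper open.
Joint ranges: [-2.96, 2.96], [-0.34, 2.1], [-1.41, 1.46], [0.24, 2.44], [-1.37, 4.51], [0.17, 1.92], [-2.96, 2.96]. Speed limits (rad/s): [2.39, 2.39, 3.14, 3.14, 3.14, 3.14, 3.14].

INTERFACE

Orientations are given as a unit quaternion [w, x, y, z].
In Python, from station import bot, imaging, nets gives the robot as it stands. The module is installed in compiled form; this text tells all that it offers.
- The arm moves only by the tool apply_moves, never from a script. Its argument "moves" is text: rows parted by semicolons, each of 7 numbers parted by spaces: the gripper command: -1 is fully open, 1 is shut, values between are in proportion, then the shift along the tool's x, y, z normalised to -1 to 1, where 1 is 120 mm, then the turn, a rotation vector about the tool's x, y, z normalised to -1 to 1, where 1 is 4 degrees. In form: hand dx dy dz rx ry rz; .... A call has 1 to 12 rows; each row shifts and turns the commanded pose from where the row before left it, along the tool's axes as they then stand; what a row does not reach is not made up. A row lasts 1/12 s, in which the tool goes at most 41.7 mm and 7.16 degrees, less where a joint would pass 70% of its speed; a pose out of reach is approached as far as the arm can. A call with a number of a shift or a turn outside -1 to 1 is refused whole. A call with a gripper value outside its range is refused whole. The fingers move at their own pace and stop on an object; "force" is the grip in N (left out, the last holds). Time passes only in rows, so rows that do not move let the fingers close. It gives the time, the measured TCP pose, the force and the opening at its end, in the units of the state.
- bot.get_obs(): the state, without advancing time (a new reading comes with each control period).
- imaging.read_camera(name): name is "scene" or "side" or "wrist"; returns a dict with "image" (384x512x3 uint8, red, green, blue), "fx", "fy", "cx", "cy" (pixels), "view" (4x4, takes a point from world to camera coordinates); the wrist camera has in their place "mount" (4x4, takes a point from camera to tool coordinates, whose origin is the TCP and whose axes are the tool frame's). Camera axes: x right, y down, z forward; pixel columns grow to the right and rows downward; lengths in m; the calibration is good to about 2 mm. A picture is of the moment at which its call begins: read the wrist's pose just before it. There is no depth.
- bot.hand_in(): hands the job in, once; it reports no verdict.
Trained networks look in a picture, given as the dict that the camera call returned (one of the last four; its "shot" number tells which), for a name from the list of things; names that differ only in an ending like _2 or _b are one class to them, and where a whole thing is asked for, a point or a joint stands for the part that bears it (a point fixed in the world has none). Each returns a list of dicts, best first, with "score" (0 to 1); they miss things now and then, are a little off and sometimes report something else, mostly with a low value. They report only what shows in the picture. A call takes as long as a camera call.
- nets.spot_in(picture, name): "rect" ([left, top, right, bottom] in pixels, round what is visible of it).
- nets.outline_of(picture, name): "region" (384x512 bool, what is visible of it) and "rect" ([left, top, right, bottom] in pixels, round what is visible of it).
- nets.spot_point(picture, name): "location" ([column, row] in pixels: a listed point, or the origin of a listed thing).
The state is a dict: "t": time; "q": joint angles; "joint_vel": joint speeds; "joint_torque": joint torques, N m; "eef_pos": TCP position; "tool_rot": TCP orientation; "contact_force": force on the tool from outside, world axes, zero at the start; "torque": the same for the moment, N m; "gripper_width": opening from 0.0 (shut) to 1.0 (fully open).
Only numpy, scipy, OpenCV 4.12 (cv2) and the standard library are available. Lean on these libraries where they do the work, as an engineer would, in place of code of your own. Each camera call takes 0.05 s, during which the arm holds its last target.

TASK

Lift the pan by its wooden handle and tip the four grinding balls into the tray: go on gently until the pan's side arm is felt against its stop, hold it there for two seconds, then lower the pan back to level by hand without letting it drop or slam. Then lock it: push the spring bolt fully into its housing by the keeper's tab, slide the keeper across behind its catch so that the bolt stays trapped, and let go. Do not jerk the pan or lean hard on the stop, and leave the other pots alone.

Things in the scene. Friction and masses are not known exactly. Their poses are not given: they have to be found in the camera images.
- stand: Fixed tipping stand. Origin: on the table under the middle of the pan's hinge; z up; +x is the side with the stop, -x the side with the latch (nearest the robot), +y the way the pan tips, with the tray there. Hinge axis parallel to x, at (0, 0, 120 mm). Stand coordinates below are in this frame, in mm.
- pan (a joint): Tilt of the open steel pan, rad: 0 = level (resting), growing as the handle end rises and it tips into the tray. 0.4 to 0.8 kg; let go, it falls back to level. Inside 104 wide, 95 long plus a ramped lip at the hinge; rim 35 above the hinge, rear wall at y = -127. It meets the stop somewhere between 0.7 and 1.05 rad; this varies and must be felt. Balls run out from 0.4 rad on.
- handle (a point): Middle of the pan's round wooden handle bar: 12 mm thick, 84 long, parallel to stand x, on two thin struts 72 apart. Pan level: at stand (0, -165, 170), 36 clear of the rear wall and above the rim; it moves on an arc of radius 172 about the hinge. Pinched across from above it can turn between the fingertips.
- stop: Rigid stop: upright steel pin, 16 mm thick, round top 38 mm above this origin, beside the tray at stand (85, 40). Its height differs each time. The pan's side arm (12 mm square bar at stand x = 85, reaching 105 past the hinge, its middle line through the hinge axis) comes down on it and ends the tilt; 10 N at the handle presses it with 17 to 25 N: plenty.
- tray (a point): Centre of the tray's inner floor, 10 mm above the table at stand (0, 85). Axes as the stand's. Tray inside 110 (x) by 206 (y), walls 60 high, end wall 80; part of the stand.
- bolt (a joint): Travel of the horizontal spring bolt into its housing, m: 0 = out, 0.018 = fully in (hard end). It moves along stand +x. Spring: 5 N at 0, 14 N fully in. In, its nose lies over the lug on the pan's side and keeps the pan level; with the pan over about 0.06 rad off level the nose strikes the lug and cannot go in. Trapped, it reads about 0.015.
- keeper (a joint): Slide of the keeper across the bolt, m: 0 = open, 0.016 = fully across, towards stand +y; about 1 N friction. It rides on the bolt's outer end: pushing its tab to +x pushes the bolt in. With the bolt in at least 0.016 its tongue slides behind the fixed catch (upright plate, top at z = 150), where the spring then holds it; with less, the tongue strikes the plate's edge after 2 mm.
- tab (a point): Grip point on the keeper's upright steel tab: 10 thick (x), 24 wide (y), from z = 147 to 203 above the table; this point is 21 below its top, in its middle. With bolt and keeper at 0 it is at stand (-158, -60, 182); it moves along with both. Housing and catch near it rise to z = 150.
- ball0_center (a point): Centre of a white porcelain grinding ball, 28 mm across, 28 g; it starts lying in the pan.
- ball1_center (a point): Centre of a white porcelain grinding ball, 28 mm across, 28 g; it starts lying in the pan.
- ball2_center (a point): Centre of a white porcelain grinding ball, 28 mm across, 28 g; it starts lying in the pan.
- ball3_center (a point): Centre of a white porcelain grinding ball, 28 mm across, 28 g; it starts lying in the pan.
- tumbler: Bystander: reddish straight cup, 68 mm wide, 95 mm high; origin at the middle of its underside. Leave it alone.
- bud_vase: Bystander: small grey round vase, 62 mm wide, 60 mm high; origin at the middle of its underside. Leave it alone.
- tea_bowl: Bystander: white bowl, 92 mm wide, 58 mm high; origin at the middle of its underside. Leave it alone.
- jug: Bystander: white mug-shaped jug with a side handle, 96 mm wide, 115 mm high; origin at the middle of its underside. Leave it alone.
- flask: Bystander: dark plum bellied flask, 104 mm wide, 115 mm high; origin at the middle of its underside. Leave it alone.
- beaker: Bystander: grey cup, 72 mm wide, 105 mm high; origin at the middle of its underside. Leave it alone.
- tile_a: Bystander: plum slab dish, 110 x 100 x 14 mm; origin at the middle of its underside. Leave it alone.
- dish: Bystander: flat reddish dish, 130 mm wide, 22 mm high; origin at the middle of its underside. Leave it alone.

How it is judged:
On the way, in this order (a step that is already met when the one before it is completed fails the run):
1. the pan is tipped up (beyond 0.6 rad) and held with its arm on the stop for 1.2 s (value of joint pan above 0.6 rad and contact force between stop and anything else above 0.3 N), for 1.2 s.
2. the pan is back level (within 0.05 rad) (value of joint pan below 0.05 rad), for 0.2 s.
3. the bolt is pushed in and the keeper slid across behind its catch (value of joint pan below 0.05 rad and value of joint bolt above 0.012 m and value of joint keeper above 0.01 m), for 0.1 s.
At the end, for the whole second after the job is handed in: All four balls lie in the tray, the pan is level within 0.05 rad and still, the bolt is in by more than 12 mm and the keeper across by more than 10 mm, trapped with nothing touching them (all of step 3 and x of ball0_center in the frame of tray between -0.056 and 0.056 m and y of ball0_center in the frame of tray between -0.106 and 0.106 m and z of ball0_center in the frame of tray between 0 and 0.05 m and x of ball1_center in the frame of tray between -0.056 and 0.056 m and y of ball1_center in the frame of tray between -0.106 and 0.106 m and z of ball1_center in the frame of tray between 0 and 0.05 m and x of ball2_center in the frame of tray between -0.056 and 0.056 m and y of ball2_center in the frame of tray between -0.106 and 0.106 m and z of ball2_center in the frame of tray between 0 and 0.05 m and x of ball3_center in the frame of tray between -0.056 and 0.056 m and y of ball3_center in the frame of tray between -0.106 and 0.106 m and z of ball3_center in the frame of tray between 0 and 0.05 m and velocity of joint pan below 0.1 rad/s).
It fails at once if the pan is jerked up, or dropped or slammed back (tilting faster than 2.5 rad/s) (velocity of joint pan above 2.5 rad/s or velocity of joint pan below -2.5 rad/s).
It fails at once if the stop is leaned on hard (more than 90 N) (contact force between stop and anything else above 90 N).
It fails at once if another pot is pushed aside (moved more than 30 mm) (distance of any of tumbler, bud_vase, tea_bowl, jug, flask, beaker, tile_a, dish from where it was at the start of the episode above 0.03 m).
It also fails if it takes over 64 s, if anything falls off the work surface, if the arm or the gripper's body presses on something with over 40 N, if the wrist force passes 120 N, or if a joint passes its speed limit or range.

## Working session

There is one attempt and no reset: what is moved stays moved. The work goes in short steps, Python scripts to look and compute and a tool call to move; the robot and the scene stay as the last step left them, time stands still between calls to the robot, and variables do not carry over. Pictures are saved under pics/ and viewed, and the job is handed in when it is done.

Besides the shell and the picture viewer there is one more tool, called after "Request:" in YAML: its name, and indented under it one key for each argument. apply_moves: Moves the arm, as the interface text tells. Scaled input: -1 to 1 covers 120 mm each way for a shift and 4 degrees each way for a turn. Its arguments: {"type":"object","properties":{"moves":{"type":"string"},"force":{"type":"number"}},"required":["moves"]}

```bash
mkdir -p pics; cat > h.py <<'E'
import numpy as np, cv2
from station import bot, imaging, nets
def save(p,n): cv2.imwrite('pics/'+n, cv2.cvtColor(p['image'],cv2.COLOR_RGB2BGR))
E
python3 - <<'E'
from h import *
o=bot.get_obs()
for k,v in o.items(): print(k,np.round(v,4))
for n in ['scene','side']:
    p=imaging.read_camera(n); save(p,n+'0.png')
    print(n,p['fx'],p['cx'],p['cy'],np.round(p['view'],4).tolist())
    for nm in ['stand','handle','tab','tray','stop','ball0_center','pan']:
        r=nets.spot_point(p,nm)
        print(nm,[(np.round(a['location'],1).tolist(),round(a['score'],2)) for a in r[:4]])
E
```

```text
t 0.0
q [ 1.0689  0.4778  0.0223  1.5565 -0.0115  1.1093 -0.0831]
joint_vel [-0.0008  0.     -0.0004  0.0003 -0.0019  0.0014 -0.0006]
joint_torque [-8.00000e-04 -5.96463e+01  1.60780e+00 -2.81205e+01  1.24000e-02
  9.20000e-03  1.00000e-04]
eef_pos [ 0.2588 -0.6228  0.2303]
tool_rot [-5.000e-04  8.318e-01 -5.551e-01 -8.000e-04]
contact_force [-0.0761  0.3197 -0.6054]
torque [-0.0283  0.0231  0.0125]
gripper_width 0.997
scene 463.77977782859705 252.25324643770693 193.20636302617044 [[-0.1387, 0.9903, 0.0128, 0.0308], [0.8581, 0.1266, -0.4976, -0.4001], [-0.4944, -0.058, -0.8673, 1.7519], [0.0, 0.0, 0.0, 1.0]]
stand [([246.3, 231.2], 0.59)]
handle [([191.0, 186.6], 0.9), ([378.1, 254.1], 0.41)]
tab [([244.3, 147.9], 0.64)]
tray [([273.8, 234.5], 0.92)]
stop [([250.0, 258.0], 0.49)]
ball0_center [([217.4, 191.1], 0.51), ([164.5, 205.8], 0.49)]Traceback (most recent call last):
  File "<stdin>", line 8, in <module>
ValueError: it knows: ball0_center, ball1_center, ball2_center, ball3_center, beaker, bud_vase, dish, flask, handle, jug, stand, stop, tab, tea_bowl, tile, tray, tumbler
```

```bash
python3 - <<'E'
from h import *
for n in ['side']:
    p=imaging.read_camera(n); save(p,n+'0.png')
    print(n,p['fx'],p['cx'],p['cy'],np.round(p['view'],4).tolist())
    for nm in ['stand','handle','tab','tray','stop','ball0_center']:
        r=nets.spot_point(p,nm)
        print(nm,[(np.round(a['location'],1).tolist(),round(a['score'],2)) for a in r[:4]])
E
```

```text
side 420.86196516953123 254.56300616304816 187.48003063050868 [[-0.9813, -0.1922, 0.0059, 0.5301], [-0.1324, 0.6532, -0.7455, 0.1594], [0.1395, -0.7324, -0.6664, 1.2123], [0.0, 0.0, 0.0, 1.0]]
stand [([233.1, 219.0], 0.76)]
handle [([256.4, 144.8], 0.84)]
tab [([292.6, 175.4], 0.68)]
tray [([221.0, 236.2], 0.7), ([299.6, 137.5], 0.44)]
stop [([232.8, 180.5], 0.73)]
ball0_center [([256.6, 172.4], 0.42)]
```

View pics/scene0.png

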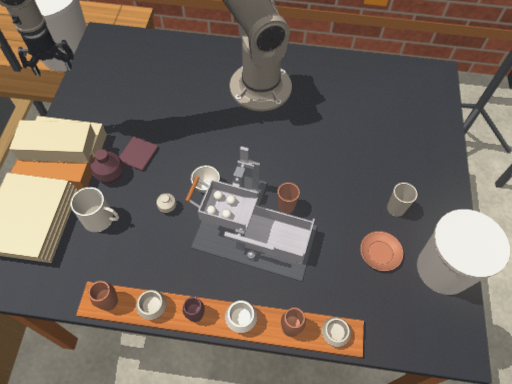

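View pics/side0.png

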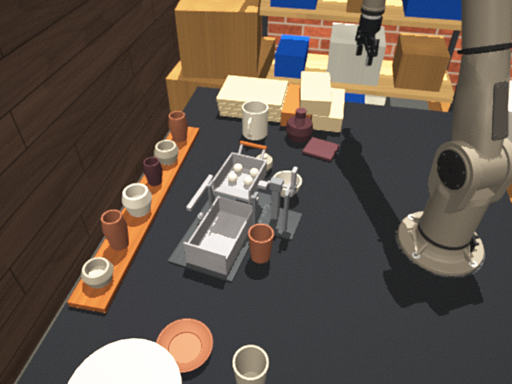

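```bash
cat >> h.py <<'E'
from scipy.optimize import least_squares
def proj(p,X):
    X=np.atleast_2d(X); V=np.array(p['view']); c=X@V[:3,:3].T+V[:3,3]
    return np.c_[p['fx']*c[:,0]/c[:,2]+p['cx'],p['fy']*c[:,1]/c[:,2]+p['cy']]
def S2W(s,X):  # stand pose s=(x,y,yaw), X in m
    X=np.atleast_2d(X); c,sn=np.cos(s[2]),np.sin(s[2])
    return np.c_[s[0]+c*X[:,0]-sn*X[:,1], s[1]+sn*X[:,0]+c*X[:,1], X[:,2]]
def zoom(p,n,c0,r0,c1,r1,pts=None,f=5):
    im=cv2.cvtColor(p['image'],cv2.COLOR_RGB2BGR)[r0:r1,c0:c1]
    im=cv2.resize(im,None,fx=f,fy=f,interpolation=cv2.INTER_CUBIC)
    if pts is not None:
        for u,v in pts: cv2.drawMarker(im,(int((u-c0+.5)*f),int((v-r0+.5)*f)),(0,255,0),cv2.MARKER_CROSS,12,1)
    cv2.imwrite('pics/'+n,im)
E
python3 - <<'E'
from h import *
P={'handle':(0,-.165,.170),'tab':(-.158,-.06,.182),'tray':(0,.085,.010),'stand':(0,0,0)}
obs=[];ps={}
for n in ['scene','side']:
    p=imaging.read_camera(n); ps[n]=p
    for nm in P:
        r=nets.spot_point(p,nm)
        if r: obs.append((n,nm,r[0]['location']))
def res(s): return np.concatenate([(proj(ps[n],S2W(s,P[nm]))[0]-l) for n,nm,l in obs])
best=None
for y0 in [0,1.5,-1.5,3]:
    r=least_squares(res,[.65,0,y0],loss='soft_l1',f_scale=2)
    if best is None or r.cost<best.cost: best=r
print(best.x,best.cost)
for o,e in zip(obs,res(best.x).reshape(-1,2)): print(o[:2],np.round(o[2],1),np.round(e,1))
s=best.x; np.save('s.npy',s)
K=np.array([(0,-.165,.170),(-.042,-.165,.17),(.042,-.165,.17),(-.158,-.06,.203),(-.158,-.06,.182),(-.052,-.127,.155),(.052,-.127,.155),(-.055,.188,.09),(.055,.188,.09),(.085,.04,.038),(.085,.105,.12),(-.052,0,.155),(.052,0,.155)])
a=proj(ps['scene'],S2W(s,K)); b=proj(ps['side'],S2W(s,K))
zoom(ps['scene'],'z0.png',170,130,330,250,a); zoom(ps['side'],'z1.png',160,110,320,280,b,4)
E
```

```text
[ 0.59603157  0.03219063 -0.18605639] 15.160368226002305
('scene', 'handle') [191.1 187.9] [ 0.5 -0.2]
('scene', 'tab') [245.9 151. ] [-1.7  1.4]
('scene', 'tray') [272.2 233.3] [-0.3  3.4]
('scene', 'stand') [243.6 233.4] [ 2.3 -3.4]
('side', 'handle') [254.3 144.8] [0.6 0.7]
('side', 'tab') [294.5 177.7] [ 0.  -1.8]
('side', 'tray') [223.2 238.9] [-0.9 -0.3]
('side', 'stand') [233.3 220.4] [1.1 0.7]
```

View pics/z0.png

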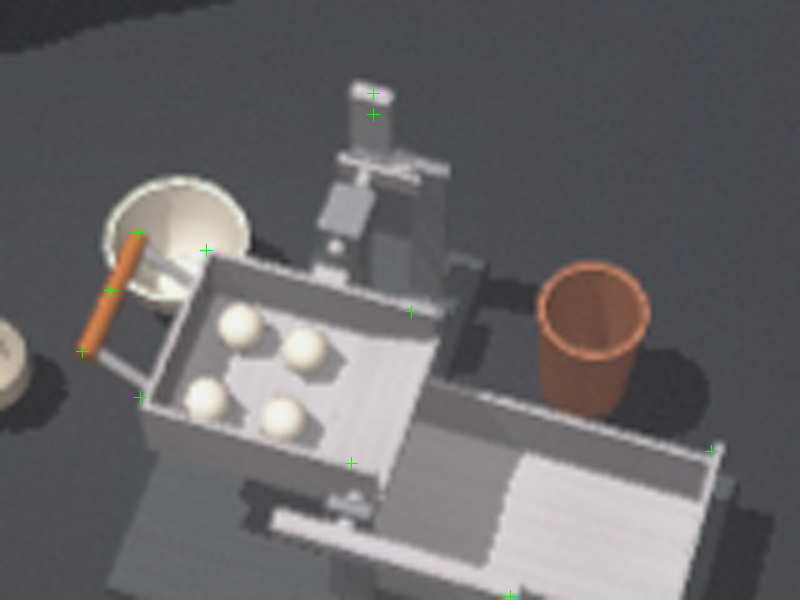

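View pics/z1.png

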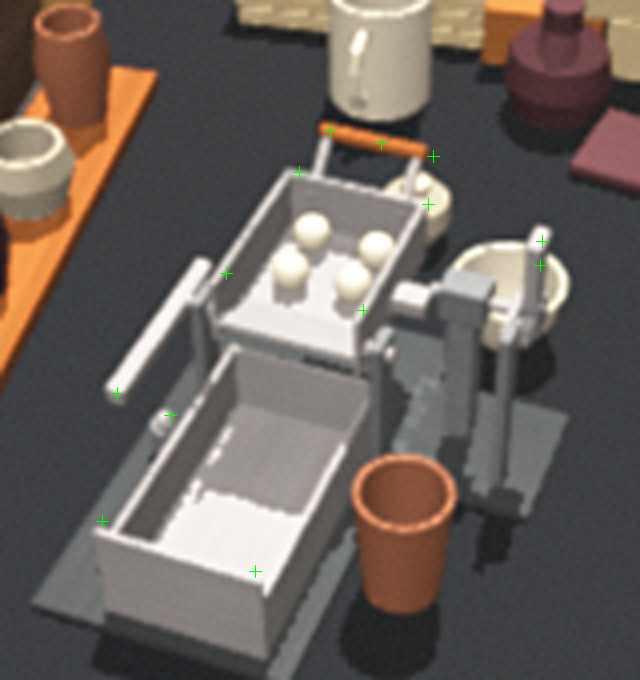

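```bash
python3 - <<'E'
from h import *
ps={n:imaging.read_camera(n) for n in ['scene','side']}
o=lambda u,v,c,r,f:((u)/f-.5+c,(v)/f-.5+r)
A=[]
for X,uv in [((-.042,-.165,.17),(140,236)),((.042,-.165,.17),(85,355)),((-.158,-.06,.203),(372,93)),((0,-.165,.17),(112,296)),((-.053,-.128,.155),(208,254)),((.053,-.128,.155),(146,404))]:
    A.append(('scene',X,o(*uv,170,130,5)))
for X,uv in [((-.042,-.165,.17),(426,151)),((.042,-.165,.17),(322,128)),((-.158,-.06,.203),(541,235)),((-.053,-.128,.155),(423,205)),((.053,-.128,.155),(290,175))]:
    A.append(('side',X,o(*uv,160,110,4)))
def res(s): return np.concatenate([(proj(ps[n],S2W(s,X))[0]-l) for n,X,l in A])
r=least_squares(res,np.load('s.npy'),loss='soft_l1')
print(r.x,np.round(res(r.x).reshape(-1,2),1).tolist())
np.save('s.npy',r.x)
print(np.degrees(r.x[2]),S2W(r.x,[(0,-.165,.17),(-.158,-.06,.182)]))
E
```

```text
[ 0.59591724  0.03519082 -0.15658972] [[-0.3, 0.6], [0.3, 0.9], [-0.4, 0.3], [0.2, 0.5], [-0.3, -0.2], [-0.5, 0.3], [0.4, 1.4], [0.4, 1.3], [0.1, 1.2], [0.5, -0.3], [0.5, -0.4]]
-8.971929880360062 [[ 5.70185398e-01 -1.27790384e-01  1.70000000e-01]
 [ 4.30493359e-01  5.65115057e-04  1.82000000e-01]]
```

Request:
apply_moves:
  moves: "0.3 -0.14 -0.2 -0.0125 0 0 0;0.3 -0.14 -0.2 -0.0125 0 0 0;0.3 -0.14 -0.2 -0.0125 0 0 0;0.3 -0.14 -0.2 -0.0125 0 0 0;0.3 -0.14 -0.2 -0.0125 0 0 0;0.3 -0.14 -0.2 -0.0125 0 0 0;0.3 -0.14 -0.2 -0.0125 0 0 0;0.3 -0.14 -0.2 -0.0125 0 0 0;0.3 -0.14 -0.2 -0.0125 0 0 0;0.3 -0.14 -0.2 -0.0125 0 0 0"
  force: 40

```text
t: 2.13
eef_pos: [0.4168, -0.3749, 0.2466]
tool_rot: [0.0, 0.832, -0.555, 0.0]
contact_force: [1.0, -0.1, -0.4]
gripper_width: 0.35
```

Request:
apply_moves:
  moves: "0.3 -0.14 -0.2 -0.0125 0 0 0;0.3 -0.14 -0.2 -0.0125 0 0 0;0.3 -0.14 -0.2 -0.0125 0 0 0;0.3 -0.14 -0.2 -0.0125 0 0 0;0.3 -0.14 -0.2 -0.0125 0 0 0;0.3 -0.14 -0.2 -0.0125 0 0 0;0.3 -0.14 -0.2 -0.0125 0 0 0;0.3 -0.14 -0.2 -0.0125 0 0 0;0.3 -0.14 -0.2 -0.0125 0 0 0;0.3 -0.14 -0.2 -0.0125 0 0 0"

```text
t: 2.97
eef_pos: [0.574, -0.1277, 0.2616]
tool_rot: [-0.0, 0.832, -0.555, 0.0]
contact_force: [0.3, -0.3, 0.6]
gripper_width: 0.353
```

Request:
apply_moves:
  moves: "0.3 0 0 0 0 0 1;0.3 0 0 0 0 0 1;0.3 0 0 0 0 0 1;0.3 0 0 0 0 0 1;0.3 0 0 0 0 0 1;0.3 0 0 0 0 0 1;0.3 0 0 0 0 0 1;0.3 0 0 0 0 0 0.88;0.3 0 0 0 0 0 0;0.3 0 0 0 0 0 0"

```text
t: 3.8
eef_pos: [0.5734, -0.1289, 0.2614]
tool_rot: [0.0, -0.65, 0.76, -0.0]
contact_force: [0.1, 0.3, 0.0]
gripper_width: 0.348
```

```bash
cat >> h.py <<'E'
from scipy.spatial.transform import Rotation as R
def RT(o): q=np.array(o['tool_rot']); return R.from_quat([q[1],q[2],q[3],q[0]])
def delta(target_w,o,yaw_x):
    "tool-frame shift (units) and turn (units) to go to TCP target, tool down, tool x at yaw_x rad"
    r=RT(o); c,s=np.cos(yaw_x),np.sin(yaw_x)
    Rt=R.from_matrix(np.c_[[c,s,0],[s,-c,0],[0,0,-1]])
    return r.inv().apply(np.array(target_w)-o['eef_pos'])/.12, np.degrees((r.inv()*Rt).as_rotvec())/4
E
python3 - <<'E'
from h import *
o=bot.get_obs(); s=np.load('s.npy'); p=imaging.read_camera('wrist'); save(p,'w1.png')
t=S2W(s,(0,-.165,.240))[0]
print(o['t'],o['eef_pos'],o['gripper_width'],o['q'],o['contact_force']); print(delta(t,o,s[2]-np.pi/2))
M=np.array(p['mount'])
for nm in ['handle','tab']:
    r=nets.spot_point(p,nm); print(nm,[(a['location'],a['score']) for a in r[:2]])
K=S2W(s,[(0,-.165,.17),(-.042,-.165,.17),(.042,-.165,.17),(-.053,-.128,.155),(.053,-.128,.155)])
ct=(RT(o).inv().apply(K-o['eef_pos'])-M[:3,3])@M[:3,:3]
uv=np.c_[p['fx']*ct[:,0]/ct[:,2]+p['cx'],p['fy']*ct[:,1]/ct[:,2]+p['cy']]
print(uv); zoom(p,'w1z.png',0,0,512,384,uv,1)
E
```

```text
3.8 [ 0.57337446 -0.12886377  0.26138985] 0.348372305622034 [ 0.22469149  0.31241837 -0.13782328  1.72903789  0.04746465  1.10321617
 -1.65314824] [0.1445785  0.26658258 0.01203212]
(array([-0.00477204,  0.02766304,  0.17824384]), array([-0.00225132, -0.00167684,  0.03117354]))
handle [([259.4, 194.1], 0.58)]
tab [([142.4, 359.3], 0.81)]
[[257.83742375 194.54723779]
 [257.80212435 241.92128812]
 [257.8764958  142.11005635]
 [216.5842774  245.07664349]
 [211.36429986 125.17947354]]
```

View pics/w1z.png

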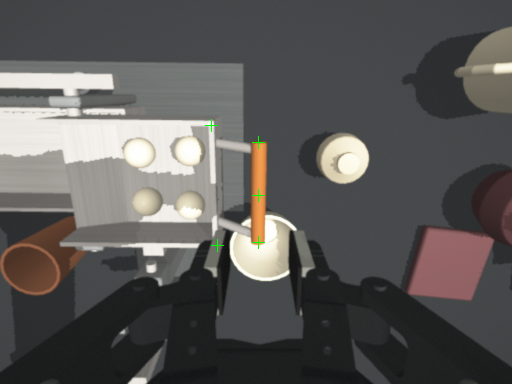

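Request:
apply_moves:
  moves: "0.3 0 0.028 0.1 0 0 0.03;0.3 0 0 0.1 0 0 0;0.3 0 0 0.1 0 0 0;0.3 0 0 0.1 0 0 0;0.3 0 0 0.1 0 0 0;0.3 0 0 0.1 0 0 0;0.3 0 0 0.1 0 0 0;0.3 0 0 0.1 0 0 0;0.3 0 0 0.1 0 0 0;0.3 0 0 0 0 0 0"

```text
t: 4.78
eef_pos: [0.5684, -0.1281, 0.1503]
tool_rot: [-0.001, -0.649, 0.761, 0.002]
contact_force: [-0.9, 0.3, -0.4]
gripper_width: 0.353
```

```bash
python3 - <<'E'
from h import *
for n,b in [('side',(210,110,330,200)),('scene',(150,130,270,220))]:
    p=imaging.read_camera(n); zoom(p,n+'2.png',*b,None,5)
p=imaging.read_camera('wrist'); save(p,'w2.png')
o=bot.get_obs(); print(o['eef_pos'],o['contact_force'])
E
```

```text
[ 0.57032583 -0.12838006  0.15348502] [ 0.35605397 -0.27450724 -0.07300837]
```

View pics/side2.png

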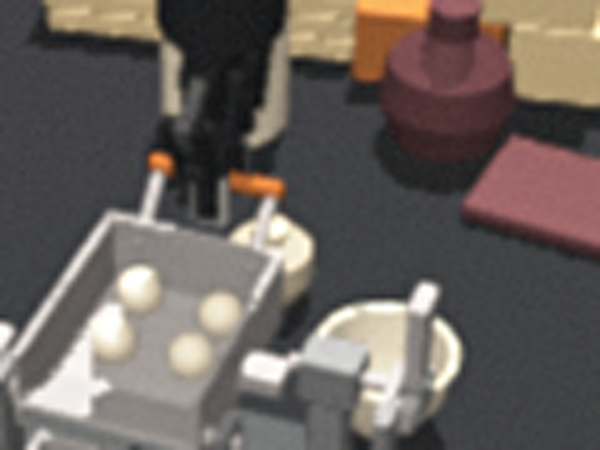

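View pics/w2.png

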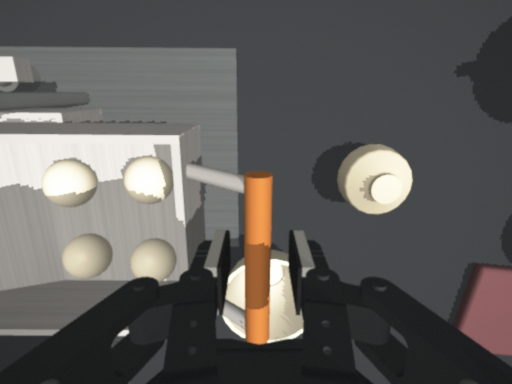

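The side view shows the fingers straddling the bar between the struts (gripper at ~(205,190) in the zoom). In the wrist view the bar (column 258) is midway between the pads, so I am closing on it.

Request:
apply_moves:
  moves: "1 0 0 0 0 0 0;1 0 0 0 0 0 0;1 0 0 0 0 0 0;1 0 0 0 0 0 0;1 0 0 0 0 0 0;1 0 0 0 0 0 0"
  force: 50

```text
t: 5.43
eef_pos: [0.5708, -0.1277, 0.1542]
tool_rot: [0.001, -0.649, 0.761, -0.0]
contact_force: [-1.0, 3.2, 6.1]
gripper_width: 0.12
```

```bash
python3 - <<'E'
import numpy as np
from h import *
o=bot.get_obs(); print(o['eef_pos'],o['contact_force'],o['gripper_width'])
def H(p): a=np.arctan2(.05,.165)+p; return np.array([-.1724*np.cos(a),.12+.1724*np.sin(a)])
ph=[0,.03,.08]+[.08+.05*i for i in range(1,30)]
for a,b in zip(ph,ph[1:]):
    d=(H(b)-H(a))/.12
    print(round(b,2),'dx %.3f dz %.3f'%(-d[0],-d[1]), H(b).round(3))
E
```

```text
[ 0.5708288  -0.12769511  0.1542209 ] [-1.00628627  3.21747005  6.05455905] 0.11998343174734885
0.03 dx -0.013 dz -0.041 [-0.163  0.175]
0.08 dx -0.025 dz -0.067 [-0.16   0.183]
0.13 dx -0.028 dz -0.066 [-0.157  0.191]
0.18 dx -0.031 dz -0.065 [-0.153  0.199]
0.23 dx -0.034 dz -0.063 [-0.149  0.206]
0.28 dx -0.037 dz -0.061 [-0.145  0.214]
0.33 dx -0.041 dz -0.059 [-0.14   0.221]
0.38 dx -0.043 dz -0.057 [-0.135  0.228]
0.43 dx -0.046 dz -0.055 [-0.129  0.234]
0.48 dx -0.049 dz -0.053 [-0.123  0.241]
0.53 dx -0.051 dz -0.050 [-0.117  0.247]
0.58 dx -0.054 dz -0.047 [-0.111  0.252]
0.63 dx -0.056 dz -0.045 [-0.104  0.258]
0.68 dx -0.058 dz -0.042 [-0.097  0.263]
0.73 dx -0.060 dz -0.039 [-0.09   0.267]
0.78 dx -0.062 dz -0.036 [-0.082  0.272]
0.83 dx -0.064 dz -0.033 [-0.074  0.275]
0.88 dx -0.066 dz -0.029 [-0.067  0.279]
0.93 dx -0.067 dz -0.026 [-0.059  0.282]
0.98 dx -0.068 dz -0.023 [-0.05   0.285]
1.03 dx -0.069 dz -0.019 [-0.042  0.287]
1.08 dx -0.070 dz -0.016 [-0.034  0.289]
1.13 dx -0.071 dz -0.012 [-0.025  0.291]
1.18 dx -0.071 dz -0.009 [-0.017  0.292]
1.23 dx -0.072 dz -0.005 [-0.008  0.292]
1.28 dx -0.072 dz -0.002 [0.001 0.292]
1.33 dx -0.072 dz 0.002 [0.009 0.292]
1.38 dx -0.072 dz 0.006 [0.018 0.291]
1.43 dx -0.071 dz 0.009 [0.026 0.29 ]
1.48 dx -0.071 dz 0.013 [0.035 0.289]
1.53 dx -0.070 dz 0.016 [0.043 0.287]
```

Request:
apply_moves:
  moves: "1 -0.013 0 -0.041 0 0 0;1 -0.025 0 -0.067 0 0 0;1 -0.028 0 -0.066 0 0 0;1 -0.031 0 -0.065 0 0 0;1 -0.034 0 -0.063 0 0 0;1 -0.037 0 -0.061 0 0 0;1 0 0 0 0 0 0"

```text
t: 6.02
eef_pos: [0.5739, -0.1085, 0.1981]
tool_rot: [0.0, -0.649, 0.761, -0.001]
contact_force: [3.8, -0.7, -4.3]
gripper_width: 0.119
```

```bash
cat >> h.py <<'E'
def tilt(o):
    s=np.load('s.npy'); d=np.array(o['eef_pos'])-[s[0],s[1],0]; c,sn=np.cos(s[2]),np.sin(s[2])
    y=-sn*d[0]+c*d[1]; x=c*d[0]+sn*d[1]; z=d[2]+.016
    fy=-sn*o['contact_force'][0]+c*o['contact_force'][1]
    return dict(x=x,y=y,z=z,r=np.hypot(y,z-.12),phi=np.arctan2(z-.12,-y)-np.arctan2(.05,.165),fy=fy,fz=o['contact_force'][2],w=o['gripper_width'])
E
python3 - <<'E'
from h import *
p=imaging.read_camera('side'); zoom(p,'side3.png',200,90,330,200,None,5)
o=bot.get_obs(); print({k:round(float(v),4) for k,v in tilt(o).items()})
E
```

```text
{'x': 0.0006, 'y': -0.1458, 'z': 0.2134, 'r': 0.1731, 'phi': 0.2754, 'fy': -1.2463, 'fz': -3.9014, 'w': 0.1161}
```

View pics/side3.png

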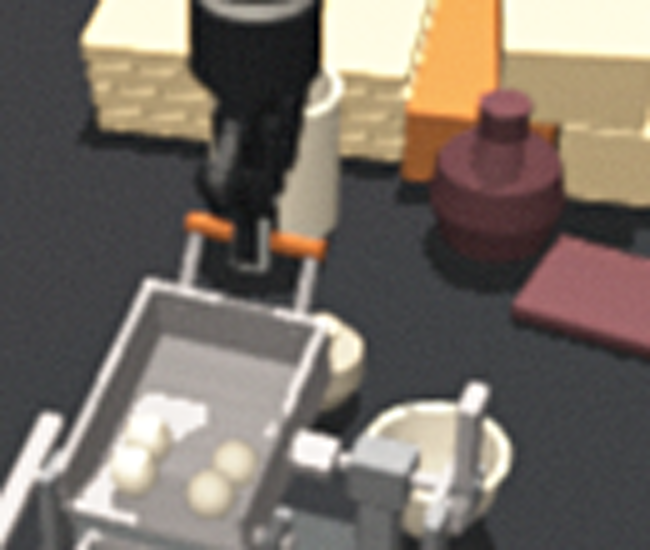

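The pan is lifted with the handle in the grip, and the measured tilt (0.275) matches the command. The balls are rolling toward the lip. I'll continue.

Request:
apply_moves:
  moves: "1 -0.041 0 -0.059 0 0 0;1 -0.043 0 -0.057 0 0 0;1 -0.046 0 -0.055 0 0 0;1 -0.049 0 -0.053 0 0 0;1 -0.051 0 -0.05 0 0 0;1 -0.054 0 -0.047 0 0 0;1 0 0 0 0 0 0;1 0 0 0 0 0 0;1 0 0 0 0 0 0"

```text
t: 6.82
eef_pos: [0.579, -0.0782, 0.2357]
tool_rot: [-0.001, -0.648, 0.762, -0.002]
contact_force: [3.4, -5.8, 0.1]
gripper_width: 0.119
```

```bash
python3 - <<'E'
from h import *
p=imaging.read_camera('side'); zoom(p,'side4.png',160,90,330,280,None,3)
o=bot.get_obs(); print({k:round(float(v),4) for k,v in tilt(o).items()})
E
```

```text
{'x': 0.001, 'y': -0.1146, 'z': 0.2517, 'r': 0.1746, 'phi': 0.5602, 'fy': -4.5146, 'fz': 0.7806, 'w': 0.118}
```

View pics/side4.png

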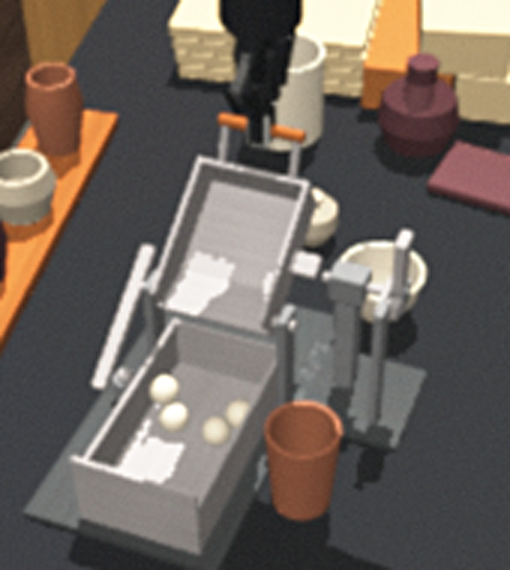

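All four balls are now in the tray. The arm is still clear of its stop, so I'll approach it in small steps while watching the force.

Request:
apply_moves:
  moves: "1 -0.0224 0 -0.018 0 0 0;1 -0.0228 0 -0.0175 0 0 0;1 -0.023 0 -0.017 0 0 0;1 -0.0232 0 -0.0168 0 0 0;1 0 0 0 0 0 0"

```text
t: 7.28
eef_pos: [0.5807, -0.0679, 0.2446]
tool_rot: [-0.001, -0.648, 0.762, -0.002]
contact_force: [2.5, -6.9, 3.2]
gripper_width: 0.117
```

```bash
cat > t.py <<'E'
from h import *
o=bot.get_obs(); t=tilt(o); a=t['phi']+.294
print({k:round(float(v),4) for k,v in t.items()},'ft %.2f fr %.2f'%(t['fy']*np.sin(a)+t['fz']*np.cos(a), -t['fy']*np.cos(a)+t['fz']*np.sin(a)))
E
python3 t.py
```

```text
{'x': 0.0011, 'y': -0.1042, 'z': 0.2606, 'r': 0.175, 'phi': 0.6386, 'fy': -6.3954, 'fz': 3.2124, 'w': 0.1172} ft -3.22 fr 6.39
```

Request:
apply_moves:
  moves: "1 -0.026 0 -0.013 0 0 0;1 -0.0265 0 -0.0125 0 0 0;1 0 0 0 0 0 0"

```text
t: 7.53
eef_pos: [0.5816, -0.0631, 0.2484]
tool_rot: [-0.001, -0.647, 0.762, -0.003]
contact_force: [0.0, -9.2, 9.4]
gripper_width: 0.12
```

```bash
python3 t.py
```

```text
{'x': 0.0012, 'y': -0.0993, 'z': 0.2644, 'r': 0.1753, 'phi': 0.6744, 'fy': -9.058, 'fz': 9.3527, 'w': 0.1197} ft -2.16 fr 12.84
```

Request:
apply_moves:
  moves: "1 -0.0265 0 -0.012 0 0 0;1 -0.027 0 -0.0115 0 0 0;1 0 0 0 0 0 0"

```text
t: 7.78
eef_pos: [0.5825, -0.0581, 0.252]
tool_rot: [-0.002, -0.647, 0.763, -0.004]
contact_force: [-3.2, -12.9, 14.2]
gripper_width: 0.116
```

```bash
python3 t.py
```

```text
{'x': 0.0013, 'y': -0.0943, 'z': 0.268, 'r': 0.1755, 'phi': 0.7095, 'fy': -13.2793, 'fz': 14.2312, 'w': 0.1156} ft -3.55 fr 19.14
```

Request:
apply_moves:
  moves: "1 0.007 0 -0.011 0 0 0;1 0.007 0 -0.011 0 0 0;1 0 0 0 0 0 0;1 0 0 0 0 0 0"

```text
t: 8.12
eef_pos: [0.5826, -0.0569, 0.253]
tool_rot: [-0.0, -0.648, 0.762, -0.002]
contact_force: [3.0, -6.5, 4.9]
gripper_width: 0.117
```

```bash
python3 t.py; python3 - <<'E'
from h import *
p=imaging.read_camera('side'); zoom(p,'side5.png',160,90,330,280,None,3)
p=imaging.read_camera('scene'); zoom(p,'scene5.png',170,130,330,280,None,4)
E
```

```text
{'x': 0.0013, 'y': -0.0931, 'z': 0.269, 'r': 0.1757, 'phi': 0.7184, 'fy': -5.9545, 'fz': 4.8752, 'w': 0.117} ft -2.47 fr 7.29
```

View pics/side5.png

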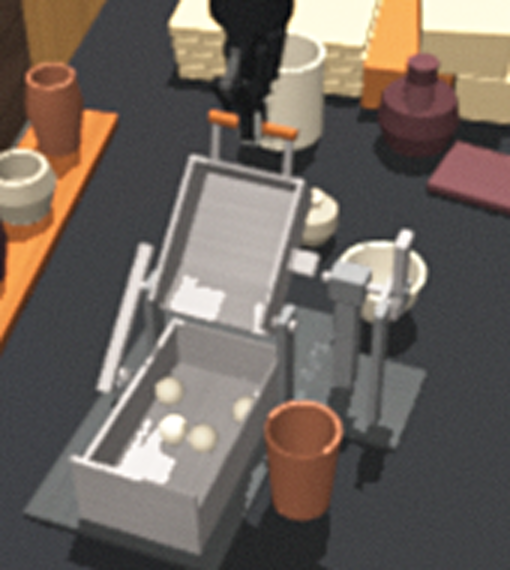

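Request:
apply_moves:
  moves: "1 -0.0235 0 -0.017 0 0 0;1 -0.0238 0 -0.0165 0 0 0;1 0 0 0 0 0 0"

```text
t: 8.47
eef_pos: [0.5836, -0.0506, 0.2573]
tool_rot: [-0.0, -0.648, 0.762, -0.002]
contact_force: [2.3, -6.3, 5.3]
gripper_width: 0.113
```

```bash
python3 t.py
```

```text
{'x': 0.0012, 'y': -0.0866, 'z': 0.2733, 'r': 0.1761, 'phi': 0.7622, 'fy': -5.8579, 'fz': 5.33, 'w': 0.113} ft -2.48 fr 7.52
```

Request:
apply_moves:
  moves: "1 -0.0245 0 -0.015 0 0 0;1 -0.0248 0 -0.0145 0 0 0;1 0 0 0 0 0 0"

```text
t: 8.72
eef_pos: [0.5846, -0.0447, 0.2606]
tool_rot: [-0.0, -0.648, 0.762, -0.002]
contact_force: [2.6, -6.6, 2.7]
gripper_width: 0.111
```

```bash
python3 t.py
```

```text
{'x': 0.0013, 'y': -0.0807, 'z': 0.2766, 'r': 0.1762, 'phi': 0.8008, 'fy': -6.0906, 'fz': 2.721, 'w': 0.1109} ft -4.17 fr 5.21
```

Request:
apply_moves:
  moves: "1 -0.025 0 -0.0135 0 0 0;1 0 0 0 0 0 0"

```text
t: 8.88
eef_pos: [0.5851, -0.0418, 0.2625]
tool_rot: [-0.0, -0.648, 0.762, -0.002]
contact_force: [2.7, -5.4, 5.2]
gripper_width: 0.116
```

```bash
python3 t.py
```

```text
{'x': 0.0014, 'y': -0.0777, 'z': 0.2785, 'r': 0.1765, 'phi': 0.8205, 'fy': -4.9209, 'fz': 5.2392, 'w': 0.1165} ft -2.11 fr 6.87
```

Request:
apply_moves:
  moves: "1 -0.025 0 -0.013 0 0 0;1 0 0 0 0 0 0"

```text
t: 9.05
eef_pos: [0.5856, -0.0388, 0.264]
tool_rot: [-0.0, -0.648, 0.762, -0.002]
contact_force: [3.3, -4.9, 4.1]
gripper_width: 0.119
```

```bash
python3 t.py; python3 - <<'E'
from h import *
p=imaging.read_camera('side'); zoom(p,'side6.png',180,150,250,230,None,8)
E
```

```text
{'x': 0.0014, 'y': -0.0747, 'z': 0.28, 'r': 0.1766, 'phi': 0.8397, 'fy': -4.3745, 'fz': 4.1024, 'w': 0.1186} ft -2.23 fr 5.57
```

View pics/side6.png

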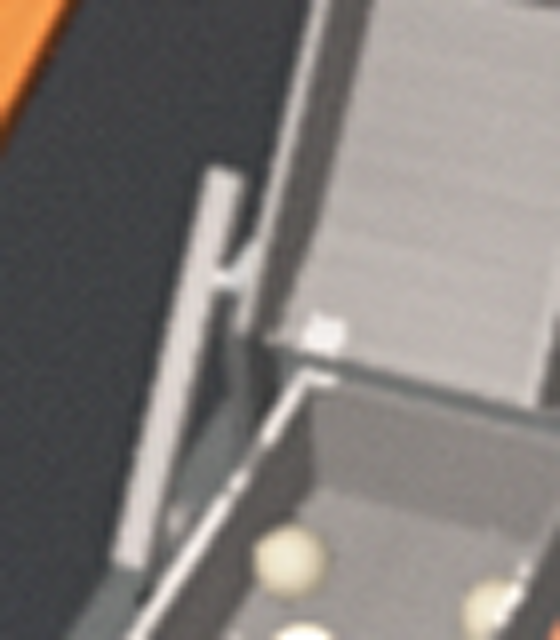

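Request:
apply_moves:
  moves: "1 -0.0258 0 -0.012 0 0 0;1 -0.026 0 -0.0115 0 0 0;1 0 0 0 0 0 0"

```text
t: 9.35
eef_pos: [0.5867, -0.0327, 0.2671]
tool_rot: [-0.0, -0.648, 0.762, -0.002]
contact_force: [2.0, -5.5, 6.2]
gripper_width: 0.117
```

```bash
python3 t.py
```

```text
{'x': 0.0014, 'y': -0.0685, 'z': 0.2831, 'r': 0.1769, 'phi': 0.8789, 'fy': -5.1549, 'fz': 6.2278, 'w': 0.1167} ft -2.34 fr 7.74
```

Request:
apply_moves:
  moves: "1 -0.026 0 -0.011 0 0 0;1 -0.0265 0 -0.0105 0 0 0;1 0 0 0 0 0 0"

```text
t: 9.6
eef_pos: [0.5877, -0.0265, 0.2697]
tool_rot: [-0.0, -0.648, 0.762, -0.002]
contact_force: [2.5, -6.0, 6.4]
gripper_width: 0.118
```

```bash
python3 t.py
```

```text
{'x': 0.0015, 'y': -0.0622, 'z': 0.2857, 'r': 0.1771, 'phi': 0.9173, 'fy': -5.5094, 'fz': 6.3831, 'w': 0.118} ft -2.91 fr 7.91
```

Request:
apply_moves:
  moves: "1 -0.0265 0 -0.0105 0 0 0;1 0 0 0 0 0 0"

```text
t: 9.77
eef_pos: [0.5882, -0.0238, 0.2708]
tool_rot: [-0.0, -0.648, 0.762, -0.002]
contact_force: [3.0, -6.5, 5.6]
gripper_width: 0.115
```

```bash
python3 t.py
```

```text
{'x': 0.0015, 'y': -0.0595, 'z': 0.2868, 'r': 0.1771, 'phi': 0.9342, 'fy': -5.9997, 'fz': 5.597, 'w': 0.1151} ft -3.77 fr 7.29
```

Request:
apply_moves:
  moves: "1 -0.0265 0 -0.01 0 0 0;1 0 0 0 0 0 0"

```text
t: 9.93
eef_pos: [0.5888, -0.0203, 0.2724]
tool_rot: [-0.0, -0.648, 0.762, -0.002]
contact_force: [1.0, -5.6, 8.2]
gripper_width: 0.112
```

```bash
python3 t.py
```

```text
{'x': 0.0016, 'y': -0.0559, 'z': 0.2884, 'r': 0.1774, 'phi': 0.9561, 'fy': -5.3616, 'fz': 8.233, 'w': 0.1124} ft -2.49 fr 9.50
```

Request:
apply_moves:
  moves: "1 -0.0267 0 -0.0095 0 0 0;1 0 0 0 0 0 0"

```text
t: 10.1
eef_pos: [0.5893, -0.0172, 0.2734]
tool_rot: [-0.0, -0.648, 0.762, -0.002]
contact_force: [1.3, -5.8, 8.0]
gripper_width: 0.118
```

```bash
python3 t.py
```

```text
{'x': 0.0016, 'y': -0.0527, 'z': 0.2894, 'r': 0.1775, 'phi': 0.9748, 'fy': -5.5588, 'fz': 7.951, 'w': 0.1183} ft -2.94 fr 9.24
```

Request:
apply_moves:
  moves: "1 -0.026 0 -0.012 0 0 0;1 0 0 0 0 0 0"

```text
t: 10.27
eef_pos: [0.5898, -0.0139, 0.2748]
tool_rot: [-0.0, -0.648, 0.762, -0.002]
contact_force: [1.9, -5.0, 6.5]
gripper_width: 0.114
```

```bash
python3 t.py
```

```text
{'x': 0.0016, 'y': -0.0494, 'z': 0.2908, 'r': 0.1778, 'phi': 0.9951, 'fy': -4.6276, 'fz': 6.45, 'w': 0.1141} ft -2.65 fr 7.48
```

Request:
apply_moves:
  moves: "1 -0.026 0 -0.011 0 0 0;1 0 0 0 0 0 0"

```text
t: 10.43
eef_pos: [0.59, -0.0125, 0.2753]
tool_rot: [-0.001, -0.648, 0.762, -0.003]
contact_force: [3.5, -8.3, 4.1]
gripper_width: 0.112
```

```bash
python3 t.py
```

```text
{'x': 0.0016, 'y': -0.048, 'z': 0.2913, 'r': 0.1779, 'phi': 1.0033, 'fy': -7.6842, 'fz': 4.0969, 'w': 0.1124} ft -6.29 fr 6.02
```

Request:
apply_moves:
  moves: "1 -0.0265 0 -0.01 0 0 0;1 0 0 0 0 0 0"

```text
t: 10.6
eef_pos: [0.5901, -0.0119, 0.2755]
tool_rot: [-0.003, -0.647, 0.763, -0.003]
contact_force: [3.5, -12.6, -0.7]
gripper_width: 0.117
```

```bash
python3 t.py; python3 - <<'E'
from h import *
p=imaging.read_camera('side'); zoom(p,'side7.png',180,110,290,230,None,5)
E
```

```text
{'x': 0.0015, 'y': -0.0474, 'z': 0.2915, 'r': 0.1779, 'phi': 1.0068, 'fy': -11.859, 'fz': -0.6973, 'w': 0.1169} ft -11.62 fr 2.49
```

View pics/side7.png

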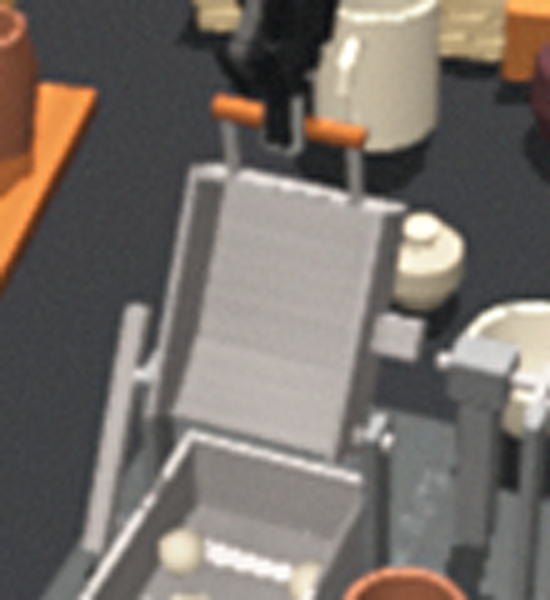

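The stop is felt: motion ended at about 1.006 rad and the tangential force rose from -2.7 to -11.6 N, so about 9 N of push at the handle. I'll hold here for 2 s.

Request:
apply_moves:
  moves: "1 0 0 0 0 0 0;1 0 0 0 0 0 0;1 0 0 0 0 0 0;1 0 0 0 0 0 0;1 0 0 0 0 0 0;1 0 0 0 0 0 0;1 0 0 0 0 0 0;1 0 0 0 0 0 0;1 0 0 0 0 0 0;1 0 0 0 0 0 0;1 0 0 0 0 0 0;1 0 0 0 0 0 0"

```text
t: 11.65
eef_pos: [0.5901, -0.0119, 0.2755]
tool_rot: [-0.002, -0.647, 0.763, -0.003]
contact_force: [4.5, -12.1, -1.1]
gripper_width: 0.12
```

```bash
python3 t.py
```

```text
{'x': 0.0016, 'y': -0.0475, 'z': 0.2915, 'r': 0.1779, 'phi': 1.0066, 'fy': -11.2626, 'fz': -1.0987, 'w': 0.1202} ft -11.15 fr 1.95
```

Request:
apply_moves:
  moves: "1 0 0 0 0 0 0;1 0 0 0 0 0 0;1 0 0 0 0 0 0;1 0 0 0 0 0 0;1 0 0 0 0 0 0;1 0 0 0 0 0 0;1 0 0 0 0 0 0;1 0 0 0 0 0 0;1 0 0 0 0 0 0;1 0 0 0 0 0 0;1 0 0 0 0 0 0;1 0 0 0 0 0 0"

```text
t: 12.65
eef_pos: [0.5901, -0.0119, 0.2755]
tool_rot: [-0.002, -0.647, 0.763, -0.003]
contact_force: [4.2, -13.1, -1.3]
gripper_width: 0.117
```

```bash
python3 t.py; python3 - <<'E'
from h import *
# reverse path: fit circle through measured poses (stand y, z of tool+.016)
P=np.array([(-.1627,.170),(-.1458,.2134),(-.1146,.2517),(-.1042,.2606),(-.0931,.2690),(-.0807,.2766),(-.0685,.2831),(-.0559,.2884),(-.0480,.2913)])
P[0]=[tilt(dict(eef_pos=[.5708,-.1277,.1542],contact_force=[0,0,0],gripper_width=0))[k] for k in 'yz']
f=lambda v:np.hypot(P[:,0]-v[0],P[:,1]-v[1])-v[2]
r=least_squares(f,[0,.12,.172]); print(r.x,r.fun.round(4))
a=np.arctan2(P[:,1]-r.x[1],-(P[:,0]-r.x[0])); print(a-a[0])
c,rad=r.x[:2],r.x[2]; n=24
aa=np.linspace(a[-1],a[0],n+1)
Q=np.c_[c[0]-rad*np.cos(aa),c[1]+rad*np.sin(aa)]
for d in np.diff(Q,axis=0)/.12: print('1 %.3f 0 %.3f 0 0 0'%(-d[0],-d[1]),end=';')
E
```

```text
{'x': 0.0016, 'y': -0.0475, 'z': 0.2915, 'r': 0.1779, 'phi': 1.0066, 'fy': -12.3318, 'fz': -1.2883, 'w': 0.1167} ft -12.23 fr 2.05
[0.00924826 0.11912369 0.18141941] [-0.      0.      0.     -0.0001  0.0001 -0.0001  0.0001 -0.      0.    ]
[0.         0.26089038 0.53399899 0.60948124 0.68622611 0.76640958
 0.84262372 0.91798291 0.96437433]
1 0.057 0 0.020 0 0 0;1 0.056 0 0.023 0 0 0;1 0.055 0 0.025 0 0 0;1 0.054 0 0.027 0 0 0;1 0.053 0 0.029 0 0 0;1 0.052 0 0.031 0 0 0;1 0.051 0 0.033 0 0 0;1 0.049 0 0.035 0 0 0;1 0.048 0 0.037 0 0 0;1 0.046 0 0.039 0 0 0;1 0.045 0 0.041 0 0 0;1 0.043 0 0.043 0 0 0;1 0.041 0 0.045 0 0 0;1 0.039 0 0.046 0 0 0;1 0.038 0 0.048 0 0 0;1 0.036 0 0.049 0 0 0;1 0.034 0 0.051 0 0 0;1 0.032 0 0.052 0 0 0;1 0.029 0 0.053 0 0 0;1 0.027 0 0.054 0 0 0;1 0.025 0 0.055 0 0 0;1 0.023 0 0.056 0 0 0;1 0.021 0 0.057 0 0 0;1 0.018 0 0.058 0 0 0;
```

Request:
apply_moves:
  moves: "1 0.057 0 0.020 0 0 0;1 0.056 0 0.023 0 0 0;1 0.055 0 0.025 0 0 0;1 0.054 0 0.027 0 0 0;1 0.053 0 0.029 0 0 0;1 0.052 0 0.031 0 0 0;1 0.051 0 0.033 0 0 0;1 0.049 0 0.035 0 0 0;1 0.048 0 0.037 0 0 0;1 0.046 0 0.039 0 0 0;1 0.045 0 0.041 0 0 0;1 0.043 0 0.043 0 0 0"

```text
t: 13.65
eef_pos: [0.5784, -0.0825, 0.2317]
tool_rot: [-0.001, -0.647, 0.762, -0.003]
contact_force: [-1.3, -10.8, 10.7]
gripper_width: 0.116
```

```bash
cat >> t.py <<'E'
d=np.array([t['y']-.00925,t['z']-.1191]); print('r err mm %.1f'%(1e3*(np.hypot(*d)-.1814)),'ang %.3f'%(np.arctan2(d[1],-d[0])-np.arctan2(.17-.1191,.165+.00925)))
E
python3 t.py
```

```text
{'x': 0.001, 'y': -0.1189, 'z': 0.2477, 'r': 0.1746, 'phi': 0.5268, 'fy': -10.8776, 'fz': 10.7489, 'w': 0.1164} ft -0.63 fr 15.28
r err mm 0.2 ang 0.503
```

Request:
apply_moves:
  moves: "1 0.043 0 0.042 0 0 0;1 0.042 0 0.043 0 0 0;1 0.041 0 0.045 0 0 0;1 0.039 0 0.046 0 0 0;1 0.037 0 0.048 0 0 0;1 0.035 0 0.049 0 0 0;1 0.032 0 0.052 0 0 0"

```text
t: 14.23
eef_pos: [0.5733, -0.1123, 0.1915]
tool_rot: [-0.0, -0.648, 0.762, -0.002]
contact_force: [2.2, -5.8, 3.1]
gripper_width: 0.114
```

```bash
python3 t.py
```

```text
{'x': 0.0007, 'y': -0.1492, 'z': 0.2075, 'r': 0.173, 'phi': 0.2361, 'fy': -5.3802, 'fz': 3.1079, 'w': 0.1143} ft -0.04 fr 6.21
r err mm 0.1 ang 0.225
```

Request:
apply_moves:
  moves: "1 0.023 0 0.038 0 0 0;1 0.021 0 0.038 0 0 0;1 0.02 0 0.039 0 0 0;1 0.018 0 0.039 0 0 0;1 0.016 0 0.04 0 0 0;1 0.014 0 0.04 0 0 0;1 0.012 0 0.035 0 0 0;1 0 0 0 0 0 0"

```text
t: 14.9
eef_pos: [0.5709, -0.1264, 0.1583]
tool_rot: [-0.0, -0.648, 0.762, -0.001]
contact_force: [2.4, -4.5, 1.4]
gripper_width: 0.116
```

```bash
python3 t.py
```

```text
{'x': 0.0005, 'y': -0.1635, 'z': 0.1743, 'r': 0.1723, 'phi': 0.0267, 'fy': -4.1067, 'fz': 1.359, 'w': 0.1164} ft -0.00 fr 4.33
r err mm -0.0 ang 0.025
```

Request:
apply_moves:
  moves: "1 0.005 0 0.018 0 0 0;1 0.004 0 0.018 0 0 0;1 0 0 0.01 0 0 0;1 0 0 0 0 0 0"

```text
t: 15.23
eef_pos: [0.5708, -0.1276, 0.1543]
tool_rot: [-0.001, -0.648, 0.762, -0.001]
contact_force: [-0.5, -5.8, 7.3]
gripper_width: 0.111
```

```bash
python3 t.py;  python3 - <<'E'
from h import *
p=imaging.read_camera('side'); zoom(p,'side8.png',160,90,330,280,None,3)
p=imaging.read_camera('scene'); zoom(p,'scene8.png',170,130,330,250,None,4)
E
```

```text
{'x': 0.0006, 'y': -0.1647, 'z': 0.1703, 'r': 0.1722, 'phi': 0.0021, 'fy': -5.7646, 'fz': 7.3336, 'w': 0.1111} ft 5.33 fr 7.65
r err mm -0.1 ang 0.002
```

View pics/side8.png

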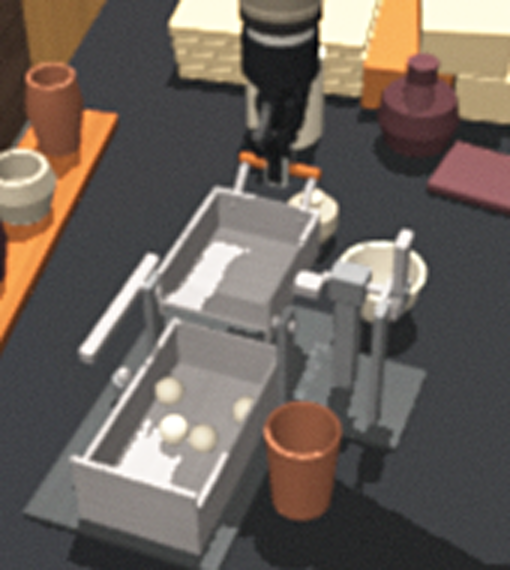

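The pan is back at level (0.002 rad) and its rest carries it, with force on the tool now +7 N upward. I'll open partly and lift straight off.

Request:
apply_moves:
  moves: "0.6 0 0 0 0 0 0;0.3 0 0 0 0 0 0;0.3 0 0 0 0 0 0;0.3 0 0 0 0 0 0;0.3 0 0 0 0 0 0;0.3 0 0 -0.05 0 0 0;0.3 0 0 -0.1 0 0 0;0.3 0 0 -0.2 0 0 0;0.3 0 0 -0.2 0 0 0;0.3 0 0 -0.2 0 0 0;0.3 0 0 -0.2 0 0 0;0.3 0 0 0 0 0 0"

```text
t: 16.33
eef_pos: [0.5735, -0.1246, 0.2738]
tool_rot: [0.003, -0.649, 0.761, -0.004]
contact_force: [-0.0, -0.1, 0.2]
gripper_width: 0.35
```

```bash
python3 - <<'E'
from h import *
s=np.load('s.npy')
ps={n:imaging.read_camera(n) for n in ['scene','side']}
for n in ps:
    print(n,[nets.spot_point(ps[n],x)[:1] for x in ('handle','tab')])
    print(proj(ps[n],S2W(s,[(0,-.165,.17),(-.158,-.06,.182)])))
zoom(ps['side'],'side9.png',160,90,330,280,proj(ps['side'],S2W(s,[(0,-.165,.17),(-.158,-.06,.182),(-.158,-.06,.203)])),3)
o=bot.get_obs(); print(o['t'],o['eef_pos'],o['gripper_width'],o['q'],o['contact_force'])
t=S2W(s,(-.158,-.06,.260))[0]
print(t,delta(t,o,s[2]), delta(t,o,s[2]-np.pi/2))
E
```

```text
scene [[{'location': [190.7, 188.7], 'score': 0.87}], [{'location': [245.7, 149.5], 'score': 0.65}]]
[[192.05159203 189.15402052]
 [243.51824075 152.50634538]]
side [[{'location': [252.9, 144.0], 'score': 0.72}], [{'location': [291.9, 176.6], 'score': 0.72}]]
[[253.28856759 145.6952349 ]
 [294.29632996 175.44096162]]
16.6333 [ 0.57000442 -0.12431148  0.26624459] 0.34517851155907703 [ 0.21945494  0.30240954 -0.13928239  1.73146183  0.04602821  1.11281245
 -1.66315793] [-0.38220952 -0.14880766 -0.19925395]
[0.43049336 0.00056512 0.26      ] (array([-0.84431103,  1.31203098,  0.0544985 ]), array([ 2.22036392e-02,  2.08757090e-02, -2.25250189e+01])) (array([-0.84431103,  1.31203098,  0.0544985 ]), array([ 0.02741862, -0.00084518, -0.02502643]))
```

View pics/side9.png

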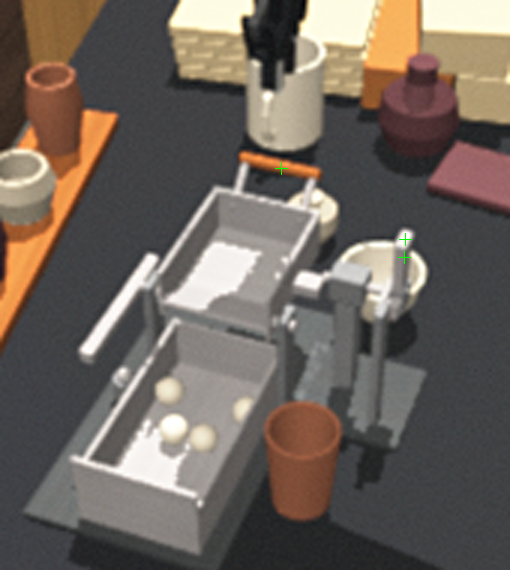

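Request:
apply_moves:
  moves: "0.2 -0.1055 0.164 0 0 0 0;0.2 -0.1055 0.164 0 0 0 0;0.2 -0.1055 0.164 0 0 0 0;0.2 -0.1055 0.164 0 0 0 0;0.2 -0.1055 0.164 0 0 0 0;0.2 -0.1055 0.164 0 0 0 0;0.2 -0.1055 0.164 0 0 0 0;0.2 -0.1055 0.164 0 0 0 0;0.2 0 0 0 0 0 -0.5;0.2 0 0 0 0 0 -1;0.2 0 0 0 0 0 -1;0.2 0 0 0 0 0 -1"

```text
t: 17.63
eef_pos: [0.4306, 0.0005, 0.2665]
tool_rot: [0.001, 0.738, -0.675, -0.0]
contact_force: [0.5, 0.0, 0.5]
gripper_width: 0.397
```

Request:
apply_moves:
  moves: "0.2 0 0 0 0 0 -1;0.2 0 0 0 0 0 -1;0.2 0 0 0 0 0 -1;0.2 0 0 0 0 0 -1;0.2 0 0 0 0 0 -1;0.2 0 0 0 0 0 -1;0.2 0 0 0 0 0 -1;0.2 0 0 0 0 0 -1;0.2 0 0 0 0 0 -1;0.2 0 0 0 0 0 -1;0.2 0 0 0 0 0 -1;0.2 0 0 0 0 0 -1"

```text
t: 18.63
eef_pos: [0.4307, 0.0004, 0.2664]
tool_rot: [0.0, 0.949, -0.316, -0.001]
contact_force: [0.2, 0.1, -0.6]
gripper_width: 0.4
```

Request:
apply_moves:
  moves: "0.2 0 0 0 0 0 -1;0.2 0 0 0 0 0 -1;0.2 0 0 0 0 0 -1;0.2 0 0 0 0 0 -1;0.2 0 0 0 0 0 -1;0.2 0 0 0 0 0 -1;0.2 0 0 0 0 0 -1;0.2 0 0 0 0 0 0;0.2 0 0 0 0 0 0"

```text
t: 19.38
eef_pos: [0.4308, 0.0004, 0.2667]
tool_rot: [0.0, 0.997, -0.08, -0.001]
contact_force: [-0.6, 0.0, -0.5]
gripper_width: 0.4
```

```bash
cat > wr.py <<'E'
from h import *
import sys
def wr(name,pts,s):
    o=bot.get_obs(); p=imaging.read_camera('wrist'); M=np.array(p['mount'])
    ct=(RT(o).inv().apply(S2W(s,pts)-o['eef_pos'])-M[:3,3])@M[:3,:3]
    uv=np.c_[p['fx']*ct[:,0]/ct[:,2]+p['cx'],p['fy']*ct[:,1]/ct[:,2]+p['cy']]
    zoom(p,name,0,0,512,384,uv,1.5); return o,p,uv
E
python3 - <<'E'
from wr import *
s=np.load('s.npy')
o,p,uv=wr('w10.png',[(-.158,-.06,.203),(-.158,-.072,.203),(-.158,-.048,.203),(-.158,-.06,.182)],s)
print(o['t'],o['eef_pos'],o['q'],o['gripper_width']); print(uv,nets.spot_point(p,'tab')[:2])
t=S2W(s,(-.158,-.06,.163))[0]; print(delta(t,o,s[2]))
E
```

```text
19.3833 [4.30832899e-01 4.20122335e-04 2.66657168e-01] [ 0.14066149  0.04755239 -0.29366387  2.04379076  0.01563633  1.05348414
 -0.32090233] 0.40014523344704633
[[258.61256831 202.07459768]
 [258.68904195 217.71477533]
 [258.53356153 185.91635106]
 [258.69260621 192.72604515]] [{'location': [259.9, 191.4], 'score': 0.83}, {'location': [385.7, 105.2], 'score': 0.32}]
(array([-0.00199672, -0.00090707,  0.86381243]), array([ 0.00272769,  0.01641322, -0.05549654]))
```

View pics/w10.png

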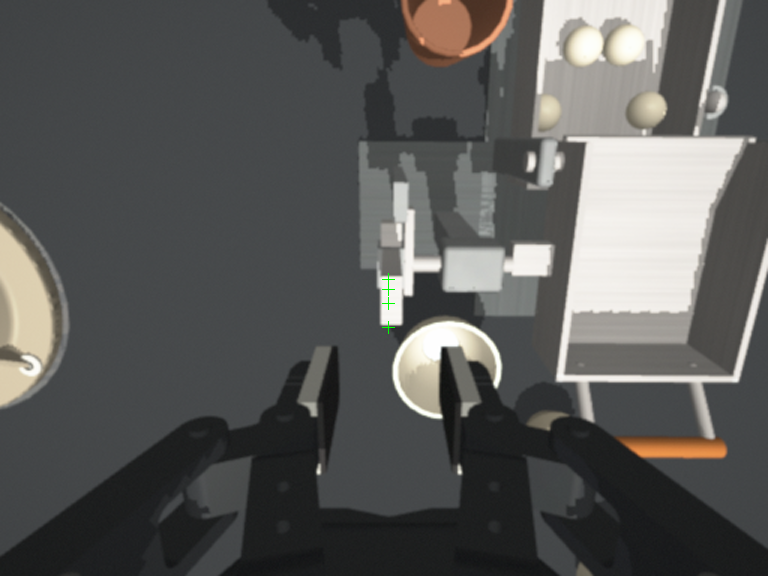

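The wrist view shows the tab top at about (391,300), within ~1 mm of the model and between the pads, so I'll descend.

Request:
apply_moves:
  moves: "0.2 0.008 -0.003 0.1 0 0 -0.05;0.2 0 0 0.1 0 0 0;0.2 0 0 0.1 0 0 0;0.2 0 0 0.1 0 0 0;0.2 0 0 0.1 0 0 0;0.2 0 0 0.1 0 0 0;0.2 0 0 0.1 0 0 0;0.2 0 0 0.1 0 0 0;0.2 0 0 0.06 0 0 0;0.2 0 0 0 0 0 0;0.2 0 0 0 0 0 0"

```text
t: 20.4
eef_pos: [0.4321, 0.0007, 0.1639]
tool_rot: [0.0, 0.997, -0.078, -0.0]
contact_force: [0.3, 0.3, 1.0]
gripper_width: 0.399
```

```bash
python3 - <<'E'
from wr import *
s=np.load('s.npy')
o,p,uv=wr('w11.png',[(-.158,-.06,.203)],s)
print(o['t'],o['eef_pos'],o['q'],o['contact_force']); 
t=S2W(s,(-.157,-.06,.163))[0]; print(delta(t,o,s[2]))
p=imaging.read_camera('side'); zoom(p,'side11.png',240,120,340,220,None,5)
E
```

```text
20.4 [0.43211322 0.00066219 0.16391964] [ 0.12201702  0.18319924 -0.29511602  2.16160167  0.07328032  0.80651778
 -0.37468057] [0.25946324 0.29334363 1.03737341]
(array([-0.00487264,  0.00289814,  0.00766702]), array([0.00104826, 0.00913242, 0.01628113]))
```

View pics/w11.png

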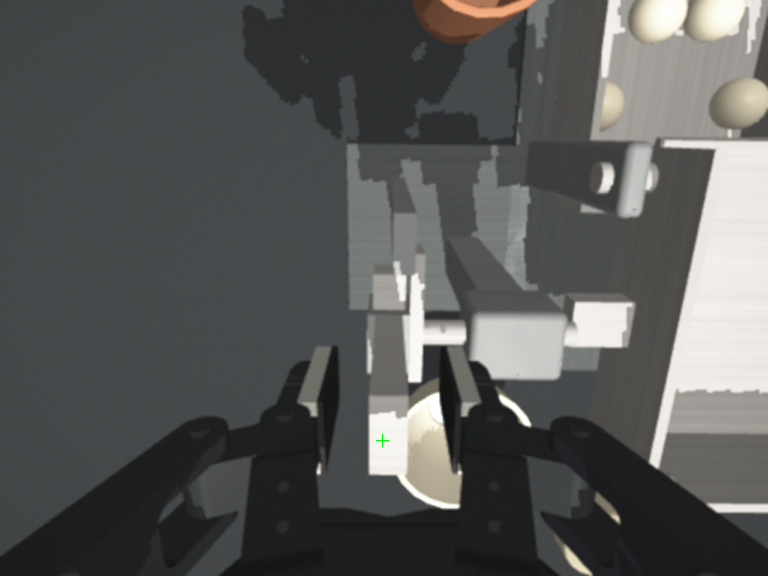

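View pics/side11.png

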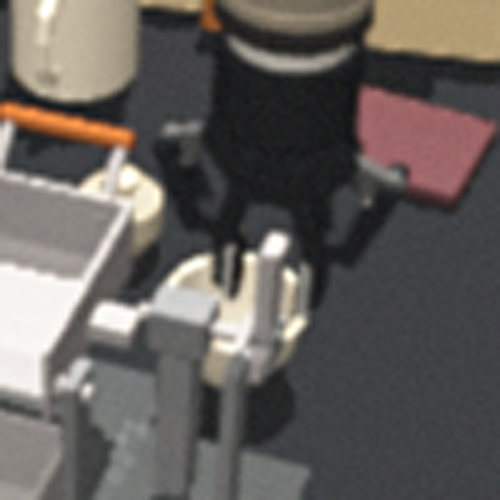

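The tab top at (388,442) is centred between the pads at about (325,440) and (458,440). Closing.

Request:
apply_moves:
  moves: "1 0 0 0 0 0 0;1 0 0 0 0 0 0;1 0 0 0 0 0 0;1 0 0 0 0 0 0;1 0 0 0 0 0 0;1 0 0 0 0 0 0;1 0 0 0 0 0 0"
  force: 50

```text
t: 21.08
eef_pos: [0.4321, 0.0007, 0.1646]
tool_rot: [-0.0, 0.997, -0.078, 0.0]
contact_force: [-2.8, 0.5, 4.7]
gripper_width: 0.11
```

```bash
cat > u.py <<'E'
from h import *
o=bot.get_obs(); s=np.load('s.npy'); d=np.array(o['eef_pos'])-[s[0],s[1],0]; c,sn=np.cos(s[2]),np.sin(s[2]); f=o['contact_force']
print('t %.2f stand mm x %.1f y %.1f z %.1f  F %.1f %.1f %.1f w %.3f'%(o['t'],1e3*(c*d[0]+sn*d[1]),1e3*(-sn*d[0]+c*d[1]),1e3*d[2],c*f[0]+sn*f[1],-sn*f[0]+c*f[1],f[2],o['gripper_width']))
E
python3 u.py
```

```text
t 21.08 stand mm x -156.4 y -59.6 z 164.6  F -2.9 0.0 4.7 w 0.110
```

Request:
apply_moves:
  moves: "1 0.025 0 0 0 0 0;1 0.025 0 0 0 0 0;1 0.025 0 0 0 0 0;1 0.025 0 0 0 0 0;1 0.025 0 0 0 0 0;1 0.025 0 0 0 0 0;1 0 0 0 0 0 0;1 0 0 0 0 0 0"

```text
t: 21.75
eef_pos: [0.4472, -0.0018, 0.1645]
tool_rot: [0.0, 0.997, -0.078, -0.003]
contact_force: [-12.3, 2.3, 16.4]
gripper_width: 0.112
```

```bash
python3 u.py
```

```text
t 21.75 stand mm x -141.1 y -59.7 z 164.5  F -12.5 0.3 16.4 w 0.112
```

Request:
apply_moves:
  moves: "1 0.012 0 -0.004 0 0 0;1 0.012 0 -0.004 0 0 0;1 0.008 0 0 0 0 0;1 0 0 0 0 0 0;1 0 0 0 0 0 0"

```text
t: 22.17
eef_pos: [0.4496, -0.0022, 0.1646]
tool_rot: [0.0, 0.997, -0.078, -0.004]
contact_force: [-12.8, 2.8, 10.9]
gripper_width: 0.108
```

```bash
python3 u.py
```

```text
t 22.17 stand mm x -138.7 y -59.8 z 164.6  F -13.1 0.7 10.9 w 0.108
```

Request:
apply_moves:
  moves: "1 0.01 0 -0.002 0 0 0;1 0.006 0 0 0 0 0;1 0 0 0 0 0 0;1 0 0 0 0 0 0"

```text
t: 22.5
eef_pos: [0.4504, -0.0024, 0.1645]
tool_rot: [0.0, 0.997, -0.078, -0.005]
contact_force: [-15.8, 4.1, 13.0]
gripper_width: 0.109
```

```bash
python3 u.py
```

```text
t 22.50 stand mm x -137.9 y -59.8 z 164.5  F -16.2 1.5 13.0 w 0.109
```

The bolt is at its end: 18.5 mm travelled, and the force is now rising with little motion. Next I'll slide the keeper toward +y (tool -y).

Request:
apply_moves:
  moves: "1 0 -0.015 0 0 0 0;1 0 -0.02 0 0 0 0;1 0 -0.02 0 0 0 0;1 0 0 0 0 0 0"

```text
t: 22.83
eef_pos: [0.4515, 0.0041, 0.1645]
tool_rot: [0.001, 0.997, -0.077, -0.005]
contact_force: [-16.0, 2.5, 12.4]
gripper_width: 0.108
```

```bash
python3 u.py
```

```text
t 22.83 stand mm x -137.8 y -53.2 z 164.5  F -16.2 -0.0 12.4 w 0.108
```

Request:
apply_moves:
  moves: "1 0 -0.02 0 0 0 0;1 0 -0.02 0 0 0 0;1 0 -0.02 0 0 0 0;1 0 -0.015 0 0 0 0;1 0 0 0 0 0 0;1 0 0 0 0 0 0"

```text
t: 23.33
eef_pos: [0.453, 0.013, 0.1645]
tool_rot: [0.001, 0.997, -0.077, -0.005]
contact_force: [-15.5, 3.8, 12.7]
gripper_width: 0.115
```

```bash
python3 u.py
```

```text
t 23.33 stand mm x -137.7 y -44.2 z 164.5  F -15.9 1.4 12.7 w 0.115
```

The keeper has slid 15.6 mm. I'll ease the spring back onto the catch, then open.

Request:
apply_moves:
  moves: "1 -0.012 0 0 0 0 0;1 -0.012 0 0 0 0 0;1 -0.012 0 0 0 0 0;1 -0.012 0 0 0 0 0;1 0 0 0 0 0 0"

```text
t: 23.75
eef_pos: [0.4497, 0.0136, 0.1646]
tool_rot: [0.0, 0.997, -0.078, -0.002]
contact_force: [-5.9, 2.1, 1.9]
gripper_width: 0.111
```

```bash
python3 u.py
```

```text
t 23.75 stand mm x -141.1 y -44.2 z 164.6  F -6.1 1.1 1.9 w 0.111
```

The bolt is at about 15.3 mm and the hand now carries less than the spring force, so the catch is holding it. Opening and lifting off.

Request:
apply_moves:
  moves: "0.6 0 0 0 0 0 0;0.2 0 0 0 0 0 0;0.2 0 0 0 0 0 0;0.2 0 0 0 0 0 0;0.2 0 0 0 0 0 0;0.2 0 0 -0.05 0 0 0;0.2 0 0 -0.1 0 0 0;0.2 0 0 -0.2 0 0 0;0.2 0 0 -0.2 0 0 0;0.2 0 0 -0.2 0 0 0;0.2 0 0 -0.2 0 0 0;0.2 0 0 0 0 0 0"

```text
t: 24.75
eef_pos: [0.455, 0.0138, 0.2843]
tool_rot: [-0.001, 0.997, -0.077, 0.004]
contact_force: [0.8, 0.4, -0.7]
gripper_width: 0.401
```

```bash
python3 u.py; python3 - <<'E'
from wr import *
s=np.load('s.npy')
o,p,uv=wr('w12.png',[(-.158,-.06,.203),(-.143,-.044,.203)],s); print(uv)
ps={n:imaging.read_camera(n) for n in ['scene','side']}
K=S2W(s,[(-.158,-.06,.203),(-.143,-.044,.203)])
for n in ps: print(n,proj(ps[n],K),[a['location'] for a in nets.spot_point(ps[n],'tab')[:1]])
zoom(ps['side'],'side12.png',160,110,330,280,proj(ps['side'],K),4)
zoom(ps['scene'],'scene12.png',170,130,330,250,None,5)
E
```

```text
t 24.75 stand mm x -135.8 y -43.1 z 284.3  F 0.7 0.5 -0.7 w 0.401
[[229.70503152 214.9991244 ]
 [248.76985059 195.54411174]]
scene [[243.49322378 148.40654461]
 [247.1786949  153.77095995]] [[248.5, 155.0]]
side [[294.83124327 169.49588425]
 [287.80060723 171.8010159 ]] [[287.0, 179.7]]
```

View pics/w12.png

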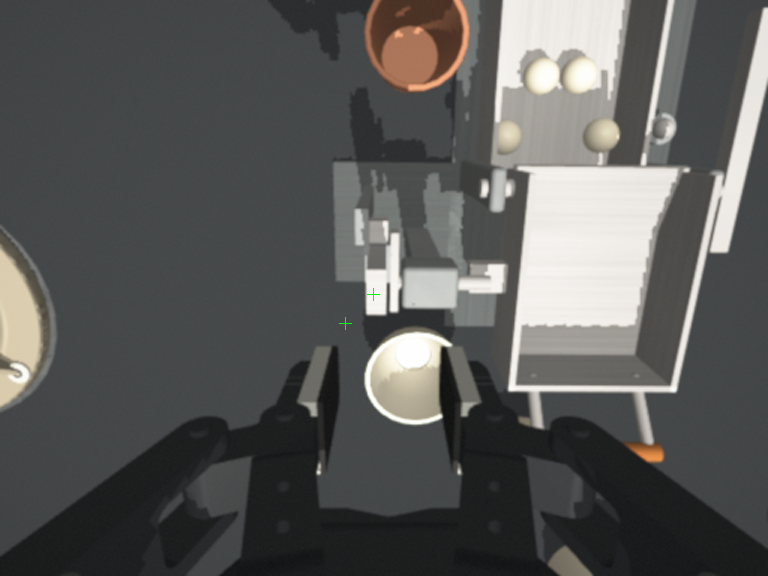

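View pics/side12.png

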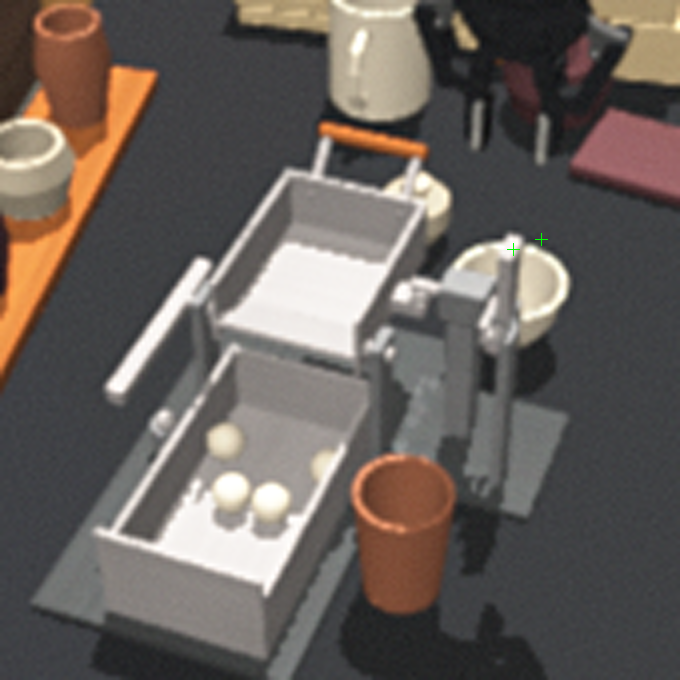

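The tab sits at the trapped position: side view ~(512,245), predicted (513,249). The bolt's nose reaches over the lug, the pan is level, all four balls are in the tray, and the gripper is clear. I'll let it settle, take a last look and hand in.

Request:
apply_moves:
  moves: "0.2 0 0 0 0 0 0;0.2 0 0 0 0 0 0;0.2 0 0 0 0 0 0;0.2 0 0 0 0 0 0;0.2 0 0 0 0 0 0;0.2 0 0 0 0 0 0"

```text
t: 25.5
eef_pos: [0.4524, 0.0133, 0.2791]
tool_rot: [-0.0, 0.997, -0.077, -0.0]
contact_force: [0.2, -0.3, -0.1]
gripper_width: 0.401
```

```bash
python3 u.py; python3 - <<'E'
from h import *
p=imaging.read_camera('side'); print(nets.spot_point(p,'tab')[:1], nets.spot_point(p,'handle')[:1])
print(bot.hand_in())
E
```

```text
t 25.50 stand mm x -138.4 y -44.0 z 279.1  F 0.3 -0.3 -0.1 w 0.401
[{'location': [286.6, 179.5], 'score': 0.42}] [{'location': [258.5, 147.4], 'score': 0.72}]
the job is handed in; nothing more can be done
None
```

The job is done and handed in at about 25.5 s of the 64 s allowed.

**Tipping:** I lifted the pan by its handle and the four balls ran into the tray. I felt the stop at about 1.0 rad, with roughly 9 N of push at the handle, and held there for 2 s. I then lowered the pan by hand to 0.002 rad, at about 0.5 rad/s, and released it only once its rest was carrying it.

**Locking:** I gripped the tab and pushed the bolt in 18.5 mm to its hard end. I slid the keeper across 15.6 mm, eased it back onto the catch and let go.

**Last checks:**
- The pictures show the pan level, all four balls in the tray and the gripper clear of everything.
- The tab is within about 1 to 2 px of where it should be with the bolt trapped (bolt about 15 mm in, keeper about 16 mm across).
- The other pots in view look unmoved. I judged this by eye and did not measure them.

**Small disagreements:**
- The tool ran on a slightly larger circle than the handle's nominal one (181 mm against 172 mm), most likely because the handle rolled in the pads. That put up to 19 N of sideways force on the hand along the way, which I corrected.
- The network's last fix on the handle was about 5 px from the model, but earlier fixes and the picture agree that the pan is level.

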